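Hook the hatch cover into the wardrobe plinth

TASK

Close the hatch in the wardrobe's plinth section with its white cover: take the cover by its black handle, tilt it with the handle side clearly up, hook its thin orange edge under the plinth's metal lip, then swing the other side down gently, without letting it drop, until the cover lies fully home and level inside the opening; let go of it. Leave the glass cup, the wrench, the hammer, the hex keys and the glue bottle where they are.

Things in the scene. Friction and masses are not known exactly. Their poses are not given: they have to be found in the camera images.
- plinth: Fixed light-wood box, 192 (x) x 152 (y) mm, walls 16 mm, on a rubber mat whose top is 4 mm above the table. Origin: centre of its underside; z up; -x points to the side with the metal lip, roughly towards the robot. Open top, 160 (x) x 120 (y) mm inside. The +x wall and the side walls are 56 mm high, 16 mm above the ledge inside. The cover cannot be dropped or slid in flat.
- seat (a point): Centre of the plinth's opening at the height of the ledge the cover rests on, (0, 0, 40) mm in the plinth's frame. The ledge runs all round inside: 30 mm deep on the lip side, 14 mm at the +x end, 12 mm along the sides. Home, the cover's origin is here within about 5 mm of play each way, axes along the plinth's, its top level with the walls.
- lip_edge (a point): Middle of the lower corner of the lip's free edge, at (-60, 0, 58) mm in the plinth's frame. The aluminium lip, 6 mm thick, spans the plinth's whole width from 58 to 64 mm high and overhangs the opening by 20 mm (inner wall at x = -80); the gap between lip and ledge is 18 mm high.
- cover: Loose white panel, 150 (x) x 110 (y) mm, 0.17 to 0.34 kg, lying handle up on the mat. Origin: centre of its underside; z up on the handle side. 16 mm thick, except for an orange strip along its -x edge, 24 mm long in x and only 8 mm thick (flush with the underside): the thin edge that goes under the lip.
- cover_thin_edge (a point): Middle of the lower edge of the orange thin edge, at (-75, 0, 0) mm in the cover's frame.
- cover_free_edge (a point): Middle of the lower edge of the opposite edge, at (75, 0, 0) mm in the cover's frame.
- cover_handle (a point): Grip point of the black bar handle, at (20, 0, 46) mm in the cover's frame. The bar is 12 mm thick (x), 76 mm long (y) and runs from 34 to 56 mm above the cover's underside; below it is open, on two posts at y = -30 and +30 mm. Flat faces look to the cover's -x and +x.
- wrench: Steel adjustable wrench, 200 mm long, 12 mm thick, lying along its x between plinth and cover; leave it. Origin: on its underside near the middle.
- cup: Glass cup, 74 mm wide, 95 mm tall, upright; leave it. Origin: centre of its foot.
- hex_keys: Blue fold-out hex key set, 105 mm long, about 80 mm tall with the keys fanned out; leave it. Origin: centre of its underside.
- mallet: Hammer, 260 mm long, lying on the mat; leave it. Origin: on its underside.
- glue: White glue bottle with a red cap, 56 mm wide, 140 mm tall; leave it. Origin: centre of its foot.

How it is judged:
By the outcome, as a careful person would: the job done as asked, in the order asked, and still so for the second after the job is handed in, with the robot touching nothing.
It also fails if it takes over 54 s, if anything falls off the work surface, if the arm or the gripper's body presses on something with over 40 N, if the wrist force passes 120 N, or if a joint passes its speed limit or range.

ROBOT

A 7-joint arm with a two-finger parallel gripper is mounted at the origin on the work surface. World frame = base frame: x ahead of the robot, y to its left, z up, the work surface at z = 0. Lengths are in m, angles in rad, forces in N, time in s.
With the tool pointing down it reaches from about 0.425 to 0.925 m from the base axis. Payload 6.8 kg.
Tool frame: the origin (TCP) lies at the very end of the fingers, on their centre line; the grasp point (between the pads) lies 19 mm behind it; z points along the fingers, y is the line along which they close (so a half turn about z gives the same grasp; the last joint's range is limited). The gripper opens to 85 mm and grips with 20 to 120 N. Pads are 22 mm wide; open, the fingers measure 114 mm over their backs; the gripper's body (76 mm by 85 mm) begins 54 mm behind the grasp point. The pads swing forward as they close: fully open they stand 13 mm farther back than shut.
Start: joints at [-1.238, 0.477, 0.022, 1.555, -0.011, 1.109, -0.083], TCP at [0.288, 0.61, 0.231] pointing down, gripper open.
Joint ranges: [-2.96, 2.96], [-0.34, 2.1], [-1.41, 1.46], [0.24, 2.44], [-1.37, 4.51], [0.17, 1.92], [-2.96, 2.96]. Speed limits (rad/s): [2.39, 2.39, 3.14, 3.14, 3.14, 3.14, 3.14].

INTERFACE

Orientations are given as a rotation vector (axis times angle).
In Python, from bench import get_obs, viewer, r gives the robot as it stands. The module is installed in compiled form; this text tells all that it offers.
- The arm moves only by the tool play_rows, never from a script. Its argument "commands" is a list that holds one entry, the list of rows, each a list of 5 numbers: the gripper's target within -1 to 1 (shut at 1, half-way at 0, fully open at -1), then the shift along the tool's x, y, z scaled (see below), then the turn about the tool's z scaled (see below). A call has 1 to 12 rows; each row is the pose to reach, as a shift and turn from the pose commanded when the call began, along the tool's axes at that moment; what a row does not reach only later rows make up. The controller multiplies each number of a shift by 0.2 m and each number of a turn by pi/2 rad. A row lasts 1/12 s, in which the tool goes at most 41.7 mm and 7.16 degrees, less where a joint would pass 70% of its speed; a pose out of reach is approached as far as the arm can. A call with a number of a shift or a turn outside -1 to 1 is refused whole. A call with a gripper value outside its range is refused whole. The fingers move at their own pace and stop on an object; "grip_force" is the grip in N (left out, the last holds). Time passes only in rows, so rows that repeat a pose let the fingers close. It gives the time, the measured TCP pose, the force, the opening and the grip force at its end, in the units of the state.
- get_obs(): the state, without advancing time (a new reading comes with each control period).
- viewer.grab_frame(name): name is "scene" or "top" or "wrist"; returns a dict with "pixels" (420x560x3 uint8, red, green, blue), "fovy" (degrees; the focal length in pixels is half the picture's height over the tangent of half this angle, whatever the lens; pixels are square), "cx", "cy" (the principal point, pixels), "world_to_cam" (4x4, takes a point from world to camera coordinates); the wrist camera has in their place "hand_eye" (4x4, takes a point from camera to tool coordinates, whose origin is the TCP and whose axes are the flange's). Camera axes: x right, y up, looking along -z (the intrinsics and any distortion apply to the point x, -y, -z); pixel columns grow to the right and rows downward; lengths in m; the calibration is good to about 2 mm. A picture is of the moment at which its call begins: read the wrist's pose just before it. There is no depth.
- r.hand_in(): hands the job in; it is judged then, once.
Trained networks look in a picture, given as the dict that the camera call returned (one of the last four; its "shot" number tells which), for a name from the list of things; names that differ only in an ending like _2 or _b are one class to them, and where a whole thing is asked for, a point or a joint stands for the part that bears it (a point fixed in the world has none). Each returns a list of dicts, best first, with "score" (0 to 1); they miss things now and then, are a little off and sometimes report something else, mostly with a low value. They report only what shows in the picture. A call takes as long as a camera call.
- viewer.trace(picture, thing): "pixels" (420x560 bool, what is visible of it) and "rect" ([left, top, right, bottom] in pixels, round what is visible of it).
The state is a dict: "clock": time; "joints": joint angles; "qvel": joint speeds; "tau": joint torques, N m; "tcp_pos": TCP position; "orientation": TCP orientation; "contact_force": force on the tool from outside, world axes, zero at the start; "moment": the same for the moment, N m; "grip_width": finger opening in m; "gripper_force": force on a finger pad.
Only numpy, scipy, OpenCV 4.12 (cv2) and the standard library are available. Lean on these libraries where they do the work, as an engineer would, in place of code of your own. Each camera call takes 0.05 s, during which the arm holds its last target. There are 200 camera calls.

## Working session

There is one attempt and no reset: what is moved stays moved. The work goes in short steps, Python scripts to look and compute and a tool call to move; the robot and the scene stay as the last step left them, time stands still between calls to the robot, and variables do not carry over. Pictures are saved under pics/ and viewed, at most 10 in all, crops included, and the job is handed in when it is done.

Besides the shell and the picture viewer there is one more tool, called after ">>>" by a JSON object that holds its "api" and its "payload". play_rows: Moves the arm, as the interface text tells. Shifts and turns lie within -1 to 1; 1 stands for 0.2 m of shift or pi/2 rad of turn. Its arguments: {"type":"object","properties":{"commands":{"type":"array","items":{"type":"array","items":{"type":"array","items":{"type":"number","minimum":-1,"maximum":1}}}},"grip_force":{"type":"number"}},"required":["commands"]}

```bash
mkdir -p pics; python3 - <<'E'
from bench import get_obs, viewer, r
import cv2,numpy as np
o=get_obs();print({k:np.round(v,3) for k,v in o.items()})
P={}
for n in ("top","scene"):
    p=viewer.grab_frame(n);cv2.imwrite(f"pics/{n}0.png",p["pixels"][:,:,::-1])
    print(n,{k:(np.round(v,4).tolist() if k!="shot" else v) for k,v in p.items() if k!="pixels"})
    P[n]=p
    for t in("plinth","cover","cover_handle","wrench","cup","hex_keys","mallet","glue"):
        d=viewer.trace(p,t)
        print(t,[(round(x["score"],2),np.round(x["rect"]).tolist(),int(x["pixels"].sum())) for x in d[:2]])
        if d: P[n+t]=d[0]["pixels"]
import pickle;pickle.dump(P,open("p0.pkl","wb"))
E
```

```text
{'clock': np.float64(0.0), 'joints': array([-1.238,  0.478,  0.022,  1.556, -0.011,  1.109, -0.083]), 'qvel': array([ 0.   ,  0.002, -0.002,  0.   ,  0.   , -0.001,  0.001]), 'tau': array([ 2.0000e-03, -5.9647e+01,  1.6080e+00, -2.8117e+01,  1.3000e-02,
        1.0000e-02,  0.0000e+00]), 'tcp_pos': array([0.288, 0.61 , 0.23 ]), 'orientation': array([-6.870e-01, -3.065e+00,  3.000e-03]), 'contact_force': array([-0.187, -0.375,  1.189]), 'moment': array([ 0.01 , -0.012,  0.025]), 'gripper_force': np.float64(0.0), 'grip_width': np.float64(0.085)}
top {'fovy': 54.5348, 'cx': 270.2275, 'cy': 217.0318, 'world_to_cam': [[-0.0062, -1.0, 0.0015, 0.0099], [0.9805, -0.0058, 0.1966, -0.5871], [-0.1966, 0.0027, 0.9805, -0.9686], [0.0, 0.0, 0.0, 1.0]], 'shot': 1}
plinth [(0.78, [312.0, 204.0, 394.0, 295.0], 4985), (0.47, [267.0, 173.0, 282.0, 247.0], 710)]
cover [(0.88, [170.0, 205.0, 215.0, 266.0], 2470)]
cover_handle [(0.82, [169.0, 208.0, 212.0, 263.0], 2489)]
wrench [(0.62, [268.0, 176.0, 282.0, 249.0], 738)]
cup [(0.85, [71.0, 188.0, 114.0, 220.0], 978)]
hex_keys [(0.89, [203.0, 148.0, 215.0, 183.0], 472)]
mallet [(0.6, [433.0, 170.0, 465.0, 274.0], 1302)]
glue [(0.8, [72.0, 241.0, 112.0, 270.0], 739)]
scene {'fovy': 42.6938, 'cx': 292.6747, 'cy': 204.1968, 'world_to_cam': [[0.6166, 0.7872, 0.0056, -0.376], [-0.654, 0.5083, 0.5604, 0.3529], [0.4383, -0.3492, 0.8282, -1.955], [0.0, 0.0, 0.0, 1.0]], 'shot': 2}
plinth [(0.66, [185.0, 189.0, 251.0, 260.0], 3315)]
cover [(0.64, [308.0, 150.0, 360.0, 194.0], 1318)]
cover_handle [(0.77, [305.0, 151.0, 360.0, 191.0], 1352)]
wrench [(0.84, [274.0, 200.0, 314.0, 240.0], 413)]
cup [(0.79, [387.0, 127.0, 417.0, 163.0], 600)]
hex_keys [(0.91, [343.0, 200.0, 376.0, 231.0], 489)]
mallet [(0.97, [129.0, 260.0, 192.0, 334.0], 1073)]
glue [(0.8, [364.0, 102.0, 387.0, 135.0], 493)]
```

```bash
python3 - <<'E'
import cv2
a=cv2.imread("pics/top0.png");cv2.imwrite("pics/t1.png",cv2.resize(a[130:310,50:480],(0,0),fx=1.86,fy=1.86,interpolation=cv2.INTER_CUBIC))
a=cv2.imread("pics/scene0.png");cv2.imwrite("pics/s1.png",cv2.resize(a[70:350,110:450],(0,0),fx=2.1,fy=2.1,interpolation=cv2.INTER_CUBIC))
E
```

```text
(no output)
```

View pics/t1.png

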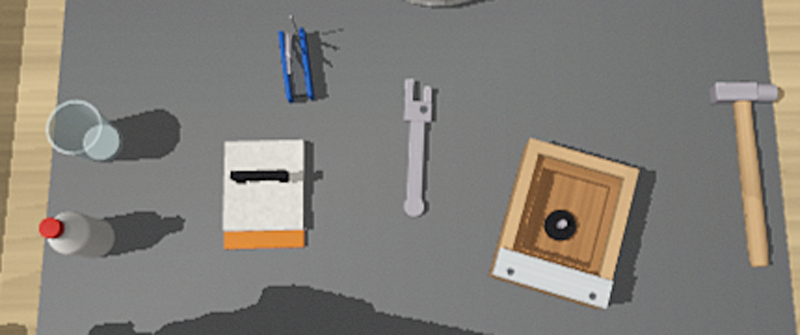

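View pics/s1.png

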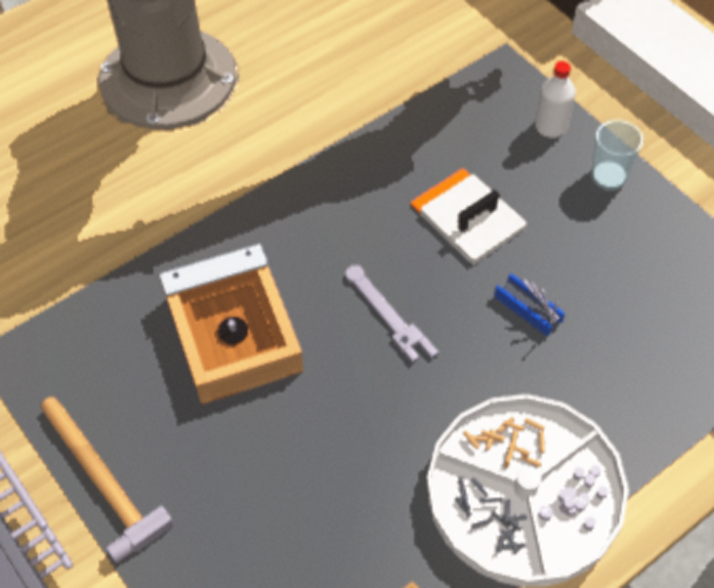

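```bash
cat > h.py <<'E'
import numpy as np,cv2
from scipy.optimize import minimize
def box(x0,x1,y0,y1,z0,z1): return np.array([[x,y,z] for x in(x0,x1) for y in(y0,y1) for z in(z0,z1)])/1e3
PL=[box(-96,96,-76,76,0,56),box(-96,-60,-76,76,58,64)]
CO=[box(-75,75,-55,55,0,8),box(-51,75,-55,55,0,16),box(14,26,-38,38,34,56),box(16,24,-34,-26,16,34),box(16,24,26,34,16,34)]
def place(pts,q,z=.004):
    c,s=np.cos(q[2]),np.sin(q[2]); R=np.array([[c,-s,0],[s,c,0],[0,0,1]])
    return pts@R.T+[q[0],q[1],z]
def proj(p,X,T=None):
    T=np.array(p["world_to_cam"]) if T is None else T
    f=p["pixels"].shape[0]/2/np.tan(np.radians(p["fovy"])/2)
    c=np.c_[X,np.ones(len(X))]@T[:3].T
    return np.c_[p["cx"]+f*c[:,0]/-c[:,2],p["cy"]-f*c[:,1]/-c[:,2]]
def ray(p,u,z,T=None):
    T=np.array(p["world_to_cam"]) if T is None else T
    f=p["pixels"].shape[0]/2/np.tan(np.radians(p["fovy"])/2)
    d=T[:3,:3].T@np.array([(u[0]-p["cx"])/f,-(u[1]-p["cy"])/f,-1]);o=-T[:3,:3].T@T[:3,3]
    return o+d*(z-o[2])/d[2]
S=4
def sil(p,boxes,q,T=None,z=.004):
    m=np.zeros((420*S,560*S),np.uint8)
    for b in boxes:
        cv2.fillConvexPoly(m,cv2.convexHull(np.round((proj(p,place(b,q,z),T)+.5)*S).astype(np.int32)),255)
    return cv2.resize(m,(560,420),interpolation=cv2.INTER_AREA)/255.
def fit(views,boxes,q0,z=.004):
    def cost(q):
        return sum((np.abs(sil(p,boxes,q,T,z)-m)).sum()/m.sum() for p,m,T in views)
    best=None
    for k in range(2):
        r=minimize(cost,q0 if best is None else best.x,method="Nelder-Mead",options=dict(initial_simplex=np.array(q0 if best is None else best.x)+np.array([[0,0,0],[.02,0,0],[0,.02,0],[0,0,.15]])/(k*2+1),xatol=1e-4,fatol=1e-5))
        best=r
    return best.x,best.fun
E
python3 - <<'E'
import pickle;from h import *
P=pickle.load(open("p0.pkl","rb"));t,s=P["top"],P["scene"]
for n,b,z in(("plinth",PL,.03),("cover",CO,.015)):
    m=P["top"+n];v,u=np.nonzero(m);c=ray(t,(u.mean(),v.mean()),z);print(n,c.round(3))
    for vs in("t","s","ts"):
        V=[(P[k],P[k+n].astype(float),None) for k in("top","scene") if k[0] in vs]
        q,f=fit(V,b,[c[0],c[1],0.]if n=="cover" else [c[0],c[1],-.2]);print(vs,q.round(4),round(f,3))
for n,z in(("wrench",.01),("cup",.05),("hex_keys",.02),("glue",.05),("mallet",.02)):
    v,u=np.nonzero(P["top"+n]);print(n,ray(t,(u.mean(),v.mean()),z).round(3),ray(t,(u.min(),v.max()),z).round(3),ray(t,(u.max(),v.min()),z).round(3))
E
```

```text
plinth [ 0.504 -0.205  0.03 ]
t [ 0.5051 -0.2014 -0.2944] 0.017
s [ 0.5029 -0.1993 -0.3037] 0.023
ts [ 0.5045 -0.2006 -0.2989] 0.052
cover [0.55  0.21  0.015]
t [0.5516 0.2112 0.019 ] 0.037
s [0.549  0.2124 0.0196] 0.033
ts [0.5504 0.2115 0.0163] 0.087
wrench [ 0.621 -0.003  0.01 ] [0.52  0.015 0.01 ] [ 0.718 -0.029  0.01 ]
cup [0.632 0.455 0.05 ] [0.592 0.502 0.05 ] [0.675 0.406 0.05 ]
hex_keys [0.736 0.17  0.02 ] [0.685 0.19  0.02 ] [0.786 0.149 0.02 ]
glue [0.492 0.451 0.05 ] [0.463 0.501 0.05 ] [0.522 0.406 0.05 ]
mallet [ 0.595 -0.469  0.02 ] [ 0.447 -0.405  0.02 ] [ 0.709 -0.518  0.02 ]
```

>>> {"api": "play_rows", "payload": {"commands": [[[-1,-0.5,-0.28,0,0],[-1,-1,-0.56,0,0],[-1,-1,-0.56,0,0],[-1,-1,-0.56,0,0],[-1,-1,-0.56,0,0],[-1,-1,-0.56,0,0],[-1,-1,-0.56,0,0]]]}}

```text
clock: 1.48
tcp_pos: [0.426, 0.4176, 0.2317]
orientation: [0.701, 3.059, -0.003]
contact_force: [0.1, -0.1, 0.4]
grip_width: 0.0855
gripper_force: 0.0
```

>>> {"api": "play_rows", "payload": {"commands": [[[-1,-1,-0.56,0.1,-0.29],[-1,-1,-0.56,0.1,-0.29],[-1,-1,-0.56,0.1,-0.29],[-1,-1,-0.56,0.1,-0.29],[-1,-1,-0.56,0.1,-0.29],[-1,-1,-0.56,0.1,-0.29],[-1,-1,-0.56,0.1,-0.29]]]}}

```text
clock: 2.07
tcp_pos: [0.5579, 0.2301, 0.211]
orientation: [-0.008, 3.14, -0.005]
contact_force: [-0.7, -0.5, 0.9]
grip_width: 0.0854
gripper_force: 0.0
```

```bash
cat >> h.py <<'E'
from scipy.spatial.transform import Rotation as Ro
def go(o,tgt,yawdeg):
    """scaled shift/turn to bring TCP to tgt, tool y at world angle yawdeg"""
    R=Ro.from_rotvec(o["orientation"]).as_matrix();d=R.T@(np.array(tgt)-o["tcp_pos"])
    a=np.degrees(np.arctan2(R[1,1],R[0,1]));print("now",o["tcp_pos"].round(4),"yaw",a.round(2),"t",round(float(o["clock"]),2),"move",(d/.2).round(4),"turn",round(-(yawdeg-a)/90,4))
def wristT(o,p):
    M=np.eye(4);M[:3,:3]=Ro.from_rotvec(o["orientation"]).as_matrix();M[:3,3]=o["tcp_pos"]
    return np.linalg.inv(M@np.array(p["hand_eye"]))
E
python3 - <<'E'
from bench import get_obs, viewer
from h import *
o=get_obs();p=viewer.grab_frame("wrist");T=wristT(o,p)
d=viewer.trace(p,"cover");print([(x["score"],x["rect"]) for x in d])
im=p["pixels"][:,:,::-1].copy()
for b in CO:
    for u in proj(p,place(b,[.5504,.2115,.017]),T): cv2.circle(im,tuple(int(x) for x in u),2,(0,0,255),-1)
cv2.imwrite("pics/w1.png",im)
if d:
    q,f=fit([(p,d[0]["pixels"].astype(float),T)],CO,[.5504,.2115,.017]);print(q.round(4),f)
go(o,(.570,.212,.12),91)
E
```

```text
[(0.64, [210.6, 100.0, 317.0, 240.2])]
[0.5516 0.2129 0.0168] 0.01605080144759787
now [0.5579 0.2301 0.211 ] yaw 90.29 t 2.07 move [-0.0593 -0.0892  0.4553] turn -0.0079
```

View pics/w1.png

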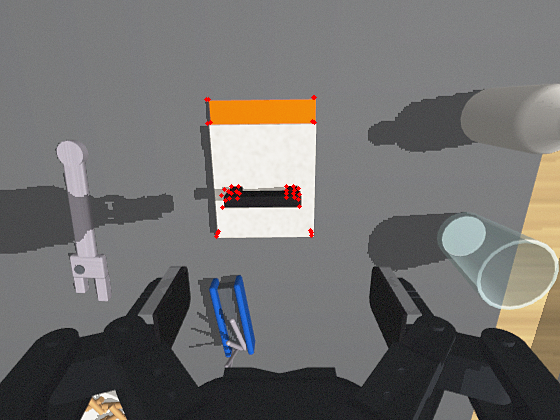

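>>> {"api": "play_rows", "payload": {"commands": [[[-1,-0.066,-0.086,0.455,-0.008],[-1,-0.066,-0.086,0.455,-0.008],[-1,-0.066,-0.086,0.455,-0.008],[-1,-0.066,-0.086,0.455,-0.008],[-1,-0.066,-0.086,0.455,-0.008]]]}}

```text
clock: 2.58
tcp_pos: [0.5672, 0.222, 0.121]
orientation: [0.045, -3.141, -0.001]
contact_force: [0.4, 0.6, 0.7]
grip_width: 0.0858
gripper_force: 0.0
```

```bash
python3 - <<'E'
from bench import get_obs, viewer
from h import *
o=get_obs();p=viewer.grab_frame("wrist");T=wristT(o,p)
im=p["pixels"][:,:,::-1].copy()
for b in CO[:3]:
    for u in proj(p,place(b,[.5516,.2129,.0168]),T): cv2.circle(im,tuple(int(x) for x in u),2,(0,0,255),-1)
R=Ro.from_rotvec(o["orientation"]).as_matrix()
for y in(-.0425,.0425):
  for x in (-.011,.011):
    for z,c in((0,(0,255,0)),(-.013,(255,0,255))):
      u=proj(p,(R@[x,y,z]+o["tcp_pos"])[None],T)[0];cv2.circle(im,tuple(int(x) for x in u),3,c,-1)
cv2.imwrite("pics/w2.png",im)
d=viewer.trace(p,"cover")
if d: print(d[0]["score"],fit([(p,d[0]["pixels"].astype(float),T)],CO,[.5504,.2115,.017]))
go(o,(.5714,.213,.027),91)
E
```

```text
0.97 (array([0.5514497 , 0.21295682, 0.02060428]), np.float64(0.010694707155791194))
now [0.5672 0.222  0.121 ] yaw 91.66 t 2.58 move [-0.0199 -0.0461  0.4697] turn 0.0073
```

View pics/w2.png

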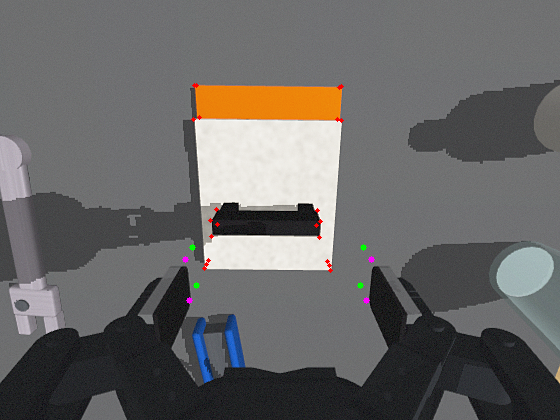

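>>> {"api": "play_rows", "payload": {"commands": [[[-1,0,0,0,0],[-1,0,0,0,0],[-1,0,0,0,0]]]}}

```text
clock: 2.93
tcp_pos: [0.5681, 0.2209, 0.1216]
orientation: [-0.043, 3.14, 0.002]
contact_force: [0.5, -0.3, 0.3]
grip_width: 0.0851
gripper_force: 0.0
```

```bash
python3 - <<'E'
from bench import get_obs
from h import *
go(get_obs(),(.5714,.2132,.019),91.1)
E
```

```text
now [0.5681 0.2209 0.1216] yaw 91.58 t 2.93 move [-0.0146 -0.0393  0.5129] turn 0.0054
```

>>> {"api": "play_rows", "payload": {"commands": [[[-1,-0.015,-0.039,0.1,0.005],[-1,-0.015,-0.039,0.2,0.005],[-1,-0.015,-0.039,0.3,0.005],[-1,-0.015,-0.039,0.35,0.005],[-1,-0.015,-0.039,0.35,0.005],[-1,-0.015,-0.039,0.35,0.005]]]}}

```text
clock: 3.43
tcp_pos: [0.5709, 0.2126, 0.0505]
orientation: [0.031, -3.141, 0.0]
contact_force: [-0.5, 0.6, 0.7]
grip_width: 0.0856
gripper_force: 0.0
```

```bash
python3 - <<'E'
from bench import get_obs,viewer
from h import *
o=get_obs();go(o,(.5714,.2132,.019),91.1)
p=viewer.grab_frame("wrist");cv2.imwrite("pics/w3.png",p["pixels"][:,:,::-1])
E
```

```text
now [0.5709 0.2126 0.0505] yaw 91.12 t 3.43 move [-0.0028  0.0028  0.1575] turn 0.0002
```

View pics/w3.png

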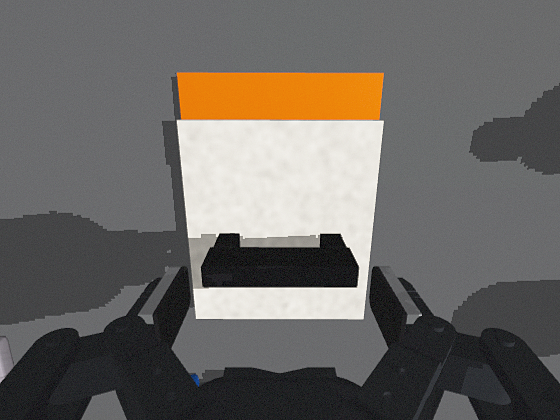

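>>> {"api": "play_rows", "payload": {"commands": [[[-1,0,0.002,0.08,0],[-1,0,0.002,0.157,0],[-1,0,0.002,0.157,0],[-1,0,0.002,0.157,0],[0,0,0.002,0.157,0],[0,0,0.002,0.157,0],[0,0,0.002,0.157,0],[0,0,0.002,0.157,0],[0,0,0.002,0.157,0],[0,0,0.002,0.157,0]]], "grip_force": 20}}

```text
clock: 4.32
tcp_pos: [0.5719, 0.2134, 0.0205]
orientation: [-0.03, 3.139, 0.002]
contact_force: [-1.6, -0.8, 7.5]
grip_width: 0.0759
gripper_force: 25.2
```

>>> {"api": "play_rows", "payload": {"commands": [[[0,0,0,-0.05,0],[0,0,0,-0.1,0],[0,0,0,-0.15,0],[0,0,0,-0.2,0],[0,0,0,-0.25,0],[0,0,0,-0.3,0],[0,0,0,-0.3,0],[0,0,0,-0.3,0]]]}}

```text
clock: 4.98
tcp_pos: [0.5713, 0.2132, 0.0798]
orientation: [-0.031, 3.14, 0.001]
contact_force: [-0.9, -0.3, -2.6]
grip_width: 0.0754
gripper_force: 25.1
```

```bash
python3 - <<'E'
from bench import get_obs,viewer
from h import *
o=get_obs();go(o,(.5714,.2132,.14),91.1)
p=viewer.grab_frame("wrist");q=viewer.grab_frame("scene")
cv2.imwrite("pics/w4.png",np.hstack([cv2.resize(p["pixels"],(400,300)),cv2.resize(q["pixels"][100:250,250:450],(400,300))])[:,:,::-1])
E
```

```text
now [0.5713 0.2132 0.0798] yaw 91.11 t 4.98 move [-0.0011  0.0004 -0.3012] turn 0.0002
```

View pics/w4.png

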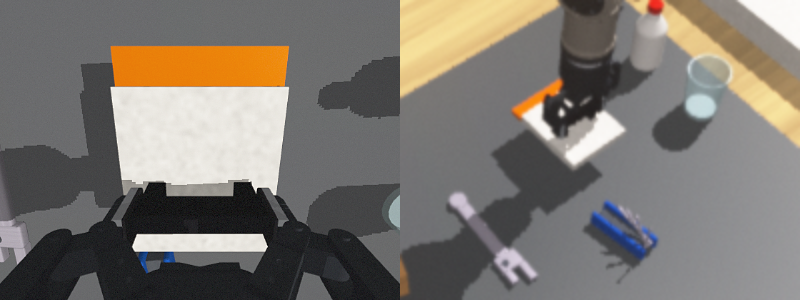

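```bash
cat >> h.py <<'E'
from scipy.optimize import least_squares
def corners(p):
    h=cv2.cvtColor(p["pixels"],cv2.COLOR_RGB2HSV)
    m=((h[...,0]>6)&(h[...,0]<20)&(h[...,1]>170)&(h[...,2]>90)).astype(np.uint8)
    n,l,s,_=cv2.connectedComponentsWithStats(m);k=1+np.argmax(s[1:,4]);m=(l==k).astype(np.uint8)
    c=max(cv2.findContours(m,cv2.RETR_EXTERNAL,cv2.CHAIN_APPROX_NONE)[0],key=cv2.contourArea)
    hull=cv2.convexHull(c);e=.01*cv2.arcLength(hull,True);a=hull
    while len(a)>4: a=cv2.approxPolyDP(hull,e,True);e*=1.2
    return a[:,0].astype(float),m
def tilt(o,p,show=True):
    """pose of the held cover: plane tilt th (deg, + = free edge up), world xyz of thin lower edge middle, yaw; orange-strip corners"""
    T=wristT(o,p);R=Ro.from_rotvec(o["orientation"]).as_matrix();a=np.arctan2(R[1,1],R[0,1])-np.pi/2
    c,m=corners(p)
    X=np.array([[-75,55,8],[-75,-55,8],[-51,-55,16],[-51,55,16]])/1e3
    H=np.array([.02,0,.046])
    def pts(v,X):
        th,dx,dy,dz,da=v
        Q=Ro.from_euler("z",a+da)*Ro.from_euler("y",-th)
        return Q.apply(X-H)+o["tcp_pos"]+[0,0,.031]+Ro.from_euler("z",a).apply([dx,dy,dz])
    def match(u):  # order corners to prediction
        from scipy.optimize import linear_sum_assignment
        i,j=linear_sum_assignment(np.linalg.norm(u[:,None]-c[None],axis=2));return c[j]
    v=np.zeros(5)
    for _ in range(3):
        t=match(proj(p,pts(v,X),T))
        # weak prior: handle within few mm of the pads, yaw within a degree
        s=least_squares(lambda v:np.r_[(proj(p,pts(v,X),T)-t).ravel(),v[1]/.003,v[2]/.003,v[3]/.004,v[4]/.02],v);v=s.x
    e=pts(v,np.array([[-.075,0,0],[.075,0,0],[.02,0,.046]]))
    print("tilt",np.degrees(v[0]).round(2),"dxyz mm",(v[1:4]*1e3).round(1),"dyaw",np.degrees(v[4]).round(2),"res",np.abs(s.fun[:8]).max().round(2),"n",len(c))
    print("thin",e[0].round(4),"free",e[1].round(4),"handle",e[2].round(4))
    return v,e
E
python3 - <<'E'
from bench import get_obs,viewer
from h import *
o=get_obs();p=viewer.grab_frame("wrist");tilt(o,p);print(o["moment"])
q=[.5045,-.2006,-.297]
for X in([-60,0,58],[-80,0,40],[20,0,86]): print(X,place(np.array([X])/1e3,q).round(4))
E
```

```text
tilt -1.93 dxyz mm [-0.  -0.2 -9.6] dyaw -0.46 res 3.14 n 4
thin [0.4739 0.2114 0.0572] free [0.6239 0.2132 0.0521] handle [0.5704 0.2126 0.1   ]
[0.01642739 0.00311118 0.01729835]
[-60, 0, 58] [[ 0.4471 -0.183   0.062 ]]
[-80, 0, 40] [[ 0.428  -0.1772  0.044 ]]
[20, 0, 86] [[ 0.5236 -0.2065  0.09  ]]
```

```bash
python3 - <<'E'
from bench import get_obs,viewer
from h import *
o=get_obs();p=viewer.grab_frame("wrist");T=wristT(o,p)
print(np.array(p["hand_eye"]).round(3)); c,m=corners(p);print(c.tolist(),m.sum())
X=np.array([[-75,55,8],[-75,-55,8],[-51,-55,16],[-51,55,16],[-51,55,8],[-51,-55,8],[-75,55,0],[14,-38,56]])/1e3
for dz in(0,-.01):
 for th in(0,.1,.2): print(dz,th,proj(p,(Ro.from_euler("z",.0194)*Ro.from_euler("y",-th)).apply(X-[.02,0,.046])+o["tcp_pos"]+[0,0,.031+dz],T).round(0).tolist())
E
```

```text
[[-0.     0.949  0.316  0.08 ]
 [ 1.     0.    -0.     0.001]
 [-0.     0.316 -0.949 -0.142]
 [ 0.     0.     0.     1.   ]]
[[404.0, 65.0], [397.0, 120.0], [160.0, 116.0], [155.0, 65.0]] 13645
0 0 [[405.0, 65.0], [151.0, 65.0], [151.0, 123.0], [405.0, 123.0], [398.0, 122.0], [158.0, 122.0], [398.0, 67.0], [178.0, 307.0]]
0 0.1 [[396.0, 77.0], [160.0, 77.0], [158.0, 130.0], [398.0, 130.0], [392.0, 130.0], [164.0, 130.0], [390.0, 80.0], [178.0, 304.0]]
0 0.2 [[389.0, 89.0], [168.0, 90.0], [164.0, 137.0], [392.0, 137.0], [387.0, 139.0], [170.0, 139.0], [383.0, 93.0], [178.0, 301.0]]
-0.01 0 [[397.0, 67.0], [160.0, 67.0], [160.0, 122.0], [397.0, 122.0], [391.0, 121.0], [166.0, 121.0], [391.0, 69.0], [185.0, 292.0]]
-0.01 0.1 [[389.0, 78.0], [168.0, 79.0], [166.0, 128.0], [391.0, 128.0], [385.0, 128.0], [171.0, 128.0], [384.0, 81.0], [185.0, 289.0]]
-0.01 0.2 [[382.0, 90.0], [174.0, 90.0], [171.0, 135.0], [386.0, 135.0], [381.0, 136.0], [176.0, 137.0], [378.0, 94.0], [186.0, 286.0]]
```

>>> {"api": "play_rows", "payload": {"commands": [[[0,-0.05,-0.08,-0.05,0],[0,-0.1,-0.2,-0.15,0],[0,-0.15,-0.36,-0.15,0],[0,-0.2,-0.54,-0.15,0],[0,-0.25,-0.72,-0.15,0],[0,-0.29,-0.88,-0.15,0],[0,-0.29,-1,-0.15,0]]]}}

```text
clock: 5.77
tcp_pos: [0.6338, 0.0098, 0.1085]
orientation: [-0.025, 3.141, -0.003]
contact_force: [-0.2, -0.2, -1.2]
grip_width: 0.0756
gripper_force: 25.1
```

>>> {"api": "play_rows", "payload": {"commands": [[[0,-0.05,-0.12,0,0.02],[0,-0.1,-0.28,0,0.05],[0,-0.15,-0.44,0,0.09],[0,-0.2,-0.6,0,0.13],[0,-0.25,-0.76,0,0.16],[0,-0.29,-0.9,0,0.18],[0,-0.29,-1,0,0.196],[0,-0.29,-1,0,0.196],[0,-0.29,-1,0,0.196],[0,-0.29,-1,0,0.196]]]}}

```text
clock: 6.6
tcp_pos: [0.6941, -0.1831, 0.1082]
orientation: [-0.449, -3.108, -0.002]
contact_force: [-0.5, 0.8, -1.8]
grip_width: 0.0752
gripper_force: 25.1
```

```bash
sed -i 's/\[-51,-55,16\],\[-51,55,16\]\]/[-51,-55,8],[-51,55,8]]/' h.py; python3 - <<'E'
from bench import get_obs,viewer
from h import *
o=get_obs();p=viewer.grab_frame("wrist");tilt(o,p);print(o["grip_width"],o["contact_force"])
t=viewer.grab_frame("top")
T=wristT(o,p)
d=viewer.trace(t,"plinth");print([(x["score"],x["rect"]) for x in d])
q=fit([(t,d[0]["pixels"].astype(float),None)],PL,[.5045,-.2006,-.297]);print(q)
q=[.5045,-.2006,-.297]
go(o,place(np.array([[.201,0,.052-.004]]),q)[0],73)
E
```

```text
tilt 1.18 dxyz mm [-1.7  1.  -0.8] dyaw -0.03 res 1.17 n 4
thin [ 0.6026 -0.1551  0.0904] free [ 0.7464 -0.1976  0.0935] handle [ 0.6928 -0.1817  0.1384]
0.07524766656795694 [-0.45756821  0.82241375 -1.80644799]
[(0.76, [310.2, 205.6, 342.9, 280.3])]
(array([ 0.53501132, -0.09409189, -0.39910382]), np.float64(4.806448695983248))
now [ 0.6941 -0.1831  0.1082] yaw 73.54 t 6.6 move [-0.1211 -0.3625  0.2803] turn 0.006
```

>>> {"api": "play_rows", "payload": {"commands": [[[0,-0.04,-0.1,0,0],[0,-0.08,-0.22,0,0.006],[0,-0.12,-0.32,0,0.006],[0,-0.12,-0.362,0.04,0.006],[0,-0.12,-0.362,0.12,0.006],[0,-0.12,-0.362,0.2,0.006],[0,-0.12,-0.362,0.26,0.006],[0,-0.12,-0.362,0.28,0.006],[0,-0.12,-0.362,0.28,0.006],[0,-0.12,-0.362,0.28,0.006]]]}}

```text
clock: 7.58
tcp_pos: [0.6973, -0.2603, 0.0531]
orientation: [0.465, 3.107, 0.0]
contact_force: [0.5, 0.2, -2.3]
grip_width: 0.0755
gripper_force: 25.1
```

```bash
python3 - <<'E'
from bench import get_obs,viewer
from h import *
o=get_obs();p=viewer.grab_frame("wrist");tilt(o,p);T=wristT(o,p)
print(o["contact_force"])
q=[.5045,-.2006,-.297]
go(o,place(np.array([[.201,0,.048]]),q)[0],73)
im=p["pixels"][:,:,::-1].copy()
for X in([96,-76,56],[96,76,56],[80,-60,56],[80,60,56],[-60,60,64],[-60,-60,64],[-96,76,64],[-96,-76,64],[-60,76,64],[-60,-76,64]):
    u=proj(p,place(np.array([X])/1e3,q),T)[0];cv2.circle(im,tuple(int(x) for x in u),2,(0,0,255),-1)
cv2.imwrite("pics/w5.png",im)
E
```

```text
tilt 0.66 dxyz mm [-1.2  0.7 -1.9] dyaw -0.15 res 0.64 n 4
thin [ 0.6061 -0.2314  0.0351] free [ 0.7494 -0.2757  0.0368] handle [ 0.6964 -0.2593  0.0822]
[ 0.5171306   0.1813691  -2.29956341]
now [ 0.6973 -0.2603  0.0531] yaw 72.98 t 7.58 move [0.0042 0.0032 0.0055] turn -0.0002
```

View pics/w5.png

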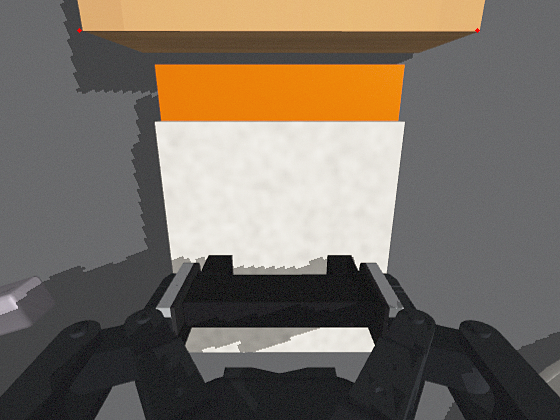

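>>> {"api": "play_rows", "payload": {"commands": [[[0,0.02,0,0,0],[0,0.04,0,0,0],[0,0.05,0,-0.02,0],[0,0.06,0,-0.04,0],[0,0.07,0,-0.06,0],[0,0.08,0,-0.08,0],[0,0.092,0,-0.098,0],[0,0.105,0,-0.116,0],[0,0.12,0,-0.134,0],[0,0.135,0,-0.15,0],[0,0.14,0,-0.15,0],[0,0.14,0,-0.15,0]]]}}

```text
clock: 8.63
tcp_pos: [0.672, -0.2533, 0.0847]
orientation: [0.465, 3.102, -0.001]
contact_force: [6.3, -1.0, -0.2]
grip_width: 0.0755
gripper_force: 25.0
```

```bash
python3 - <<'E'
from bench import get_obs,viewer
from h import *
o=get_obs();p=viewer.grab_frame("wrist");tilt(o,p)
print(o["contact_force"],o["moment"],o["tcp_pos"]);cv2.imwrite("pics/w6.png",p["pixels"][:,:,::-1])
E
```

```text
tilt 20.63 dxyz mm [-4.4  1.   0.6] dyaw -0.03 res 1.63 n 4
thin [ 0.5985 -0.2297  0.0398] free [ 0.7327 -0.271   0.0926] handle [ 0.668  -0.2511  0.1163]
[ 6.3214256  -0.99473504 -0.21169727] [-0.46987608 -1.33293062 -0.02019   ] [ 0.67195871 -0.25328856  0.0847091 ]
```

View pics/w6.png

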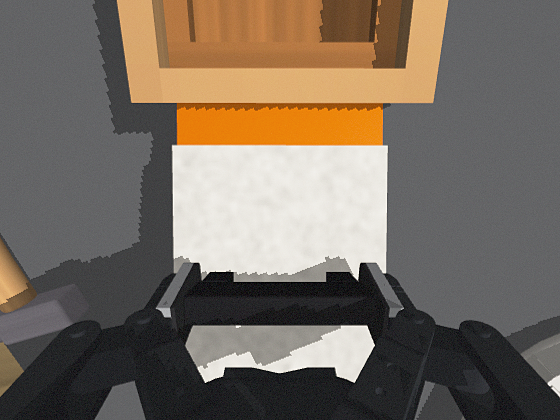

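>>> {"api": "play_rows", "payload": {"commands": [[[0,-0.03,0,0,0],[0,-0.06,0,0,0],[0,-0.08,0,-0.05,0],[0,-0.08,0,-0.12,0],[0,-0.08,0,-0.19,0],[0,-0.08,0,-0.25,0],[0,-0.08,0,-0.25,0],[0,-0.08,0,-0.25,0]]]}}

```text
clock: 9.35
tcp_pos: [0.6861, -0.2578, 0.1347]
orientation: [0.466, 3.104, -0.001]
contact_force: [0.0, -0.5, -2.0]
grip_width: 0.0755
gripper_force: 25.0
```

```bash
cat >> h.py <<'E'
Q=[.5045,-.2006,-.297]
def loc(X):
    d=np.array(X)-[Q[0],Q[1],.004];c,s=np.cos(Q[2]),np.sin(Q[2]);return np.array([c*d[0]+s*d[1],-s*d[0]+c*d[1],d[2]])*1e3
def rep(o,p):
    v,e=tilt(o,p)
    print("local mm: thin",loc(e[0]).round(1),"free",loc(e[1]).round(1),"handle",loc(e[2]).round(1),"tcp",loc(o["tcp_pos"]).round(1))
    R=Ro.from_rotvec(o["orientation"]).as_matrix();print("yaw",np.degrees(np.arctan2(R[1,1],R[0,1])).round(2),"F",o["contact_force"].round(1),"grip",o["grip_width"].round(4),"t",o["clock"])
    return v,e
E
python3 - <<'E'
from bench import get_obs,viewer
from h import *
o=get_obs();p=viewer.grab_frame("wrist");rep(o,p)
E
```

```text
tilt 19.95 dxyz mm [-4.2  0.9  0.2] dyaw -0.0 res 1.78 n 4
thin [ 0.612  -0.2341  0.0903] free [ 0.7467 -0.2755  0.1414] handle [ 0.6823 -0.2557  0.1659]
local mm: thin [112.6  -0.6  86.3] free [253.6  -0.8 137.4] handle [186.2  -0.7 161.9] tcp [190.4  -1.5 130.7]Traceback (most recent call last):
  File "<stdin>", line 3, in <module>
  File "h.py", line 78, in rep
    R=Ro.from_rotvec(o["orientation"]).as_matrix();print("yaw",np.degrees(np.arctan2(R[1,1],R[0,1])).round(2),"F",o["contact_force"].round(1),"grip",o["grip_width"].round(4),"t",o["clock"])
                                                                                                                                                     ^^^^^^^^^^^^^^^^^^^^^
AttributeError: 'float' object has no attribute 'round'
```

>>> {"api": "play_rows", "payload": {"commands": [[[0,0.06,0.003,0,0],[0,0.15,0.003,0,0],[0,0.26,0.003,0,0],[0,0.38,0.003,0,0],[0,0.5,0.003,0,0],[0,0.61,0.003,0,0],[0,0.7,0.003,0,0],[0,0.76,0.003,0,0],[0,0.79,0.003,0,0],[0,0.79,0.003,0,0],[0,0.79,0.003,0,0]]]}}

```text
clock: 10.32
tcp_pos: [0.535, -0.2105, 0.1329]
orientation: [0.466, 3.107, 0.0]
contact_force: [-0.3, 0.2, -2.2]
grip_width: 0.0757
gripper_force: 24.9
```

```bash
sed -i 's/o\["grip_width"\].round(4)/round(float(o["grip_width"]),4)/' h.py; python3 - <<'E'
from bench import get_obs,viewer
from h import *
o=get_obs();p=viewer.grab_frame("wrist");T=wristT(o,p)
d=corners(p)[0];print(d.tolist())
rep(o,p)
im=p["pixels"][:,:,::-1].copy()
for X in([-60,60,64],[-60,-60,64],[-96,76,64],[-96,-76,64],[-60,76,64],[-60,-76,64],[-60,0,64]):
    u=proj(p,place(np.array([X])/1e3,Q),T)[0];cv2.circle(im,tuple(int(x) for x in u),2,(0,0,255),-1)
cv2.imwrite("pics/w7.png",im)
E
```

```text
[[382.0, 102.0], [382.0, 143.0], [177.0, 143.0], [176.0, 102.0]]
tilt 19.85 dxyz mm [-4.2  0.9  0.2] dyaw -0.0 res 1.77 n 4
thin [ 0.4608 -0.1868  0.0886] free [ 0.5957 -0.2282  0.1395] handle [ 0.5313 -0.2085  0.1641]
local mm: thin [-45.8   0.4  84.6] free [ 95.3   0.2 135.5] handle [ 27.9   0.3 160.1] tcp [ 32.1  -0.6 128.9]
yaw 72.94 F [-0.3  0.2 -2.2] grip 0.0757 t 10.3167
```

View pics/w7.png

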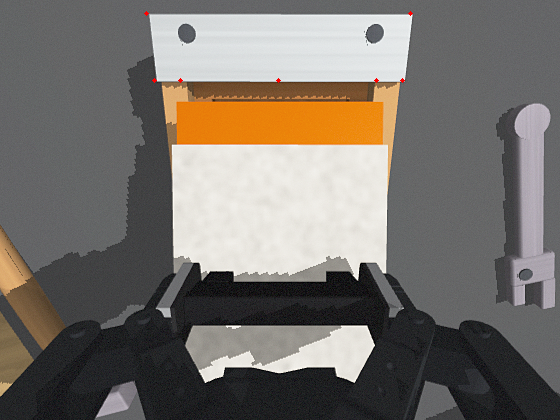

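>>> {"api": "play_rows", "payload": {"commands": [[[0,0,0,0.03,0],[0,0,0,0.07,0],[0,0,0,0.11,0],[0,0,0,0.145,0],[0,0,0,0.17,0],[0,0,0,0.19,0],[0,0,0,0.2,0],[0,0,0,0.205,0],[0,0,0,0.205,0],[0,0,0,0.205,0]]]}}

```text
clock: 11.2
tcp_pos: [0.5349, -0.2106, 0.0921]
orientation: [0.466, 3.106, -0.0]
contact_force: [0.3, -0.2, -2.6]
grip_width: 0.0758
gripper_force: 24.9
```

```bash
python3 - <<'E'
from bench import get_obs,viewer
from h import *
o=get_obs();p=viewer.grab_frame("wrist");rep(o,p)
E
```

```text
tilt 19.82 dxyz mm [-4.3  0.8  0.6] dyaw -0.2 res 1.87 n 4
thin [ 0.4605 -0.1867  0.0483] free [ 0.5953 -0.2286  0.0992] handle [ 0.531  -0.2086  0.1238]
local mm: thin [-46.1   0.4  44.3] free [95.  -0.2 95.2] handle [2.770e+01 1.000e-01 1.198e+02] tcp [32.  -0.7 88.1]
yaw 72.93 F [ 0.3 -0.2 -2.6] grip 0.0758 t 11.2
```

>>> {"api": "play_rows", "payload": {"commands": [[[0,0,0,0.005,0],[0,0,0,0.012,0],[0,0.01,0,0.012,0],[0,0.025,0,0.012,0],[0,0.04,0,0.012,0],[0,0.055,0,0.012,0],[0,0.07,0,0.012,0],[0,0.07,0,0.012,0]]]}}

```text
clock: 11.92
tcp_pos: [0.5204, -0.2062, 0.0895]
orientation: [-0.466, -3.106, -0.0]
contact_force: [-0.4, 1.4, -1.9]
grip_width: 0.0757
gripper_force: 24.9
```

>>> {"api": "play_rows", "payload": {"commands": [[[0,0.015,0,0,0],[0,0.03,0,0,0],[0,0.045,0,0,0],[0,0.055,0,0,0],[0,0.064,0,0,0],[0,0.064,0,0,0],[0,0.064,0,0,0]]]}}

```text
clock: 12.5
tcp_pos: [0.509, -0.2027, 0.0895]
orientation: [0.466, 3.107, 0.0]
contact_force: [0.4, -0.7, -2.8]
grip_width: 0.0758
gripper_force: 24.9
```

```bash
python3 - <<'E'
from bench import get_obs,viewer
from h import *
o=get_obs();p=viewer.grab_frame("wrist");print(loc(o["tcp_pos"]).round(1),o["contact_force"].round(1),o["moment"].round(2));T=wristT(o,p)
# visible orange between lip edge and white step; white front edge row near centre columns
h=cv2.cvtColor(p["pixels"],cv2.COLOR_RGB2HSV)
for u in(200,280,360):
    col=[(i,*h[i,u].tolist()) for i in range(60,170,4)];m=((h[:,u,0]>6)&(h[:,u,0]<20)&(h[:,u,1]>170));r=np.nonzero(m)[0];print(u,r.min() if len(r) else None,r.max() if len(r) else None,len(r))
# predicted step row for tilts
R=Ro.from_rotvec(o["orientation"]).as_matrix()
for dx in(-.0043,-.002):
  for th in(15,18,20,22):
    X=(Ro.from_euler("z",Q[2])*Ro.from_euler("y",-np.radians(th))).apply(np.array([[-51,0,16],[-51,0,8],[-75,0,0]])/1e3-[.02,0,.046])+o["tcp_pos"]+Ro.from_euler("z",Q[2]).apply([dx,0,.0316])
    print(dx,th,proj(p,X[:2],T)[:,1].round(0),loc(X[2]).round(1))
print("lip row",proj(p,place(np.array([[-.06,0,.064]]),Q),T).round(0))
E
```

```text
[ 4.9 -0.6 85.5] [ 0.4 -0.7 -2.8] [ 0.03  0.06 -0.01]
200 134 143 10
280 134 143 10
360 134 266 11
-0.0043 15 [134. 136.] [-79.2  -0.6  48.1]
-0.0043 18 [138. 141.] [-75.5  -0.6  44. ]
-0.0043 20 [141. 145.] [-72.9  -0.6  41.4]
-0.0043 22 [145. 148.] [-70.2  -0.6  38.9]
-0.002 15 [138. 141.] [-76.9  -0.6  48.1]
-0.002 18 [143. 146.] [-73.2  -0.6  44. ]
-0.002 20 [146. 149.] [-70.6  -0.6  41.4]
-0.002 22 [149. 153.] [-67.9  -0.6  38.9]
lip row [[279. 133.]]
```

>>> {"api": "play_rows", "payload": {"commands": [[[0,-0.004,0,0.007,0],[0,-0.009,0,0.014,0],[0,-0.014,0,0.021,0],[0,-0.02,0,0.028,0],[0,-0.025,0,0.035,0],[0,-0.03,0,0.041,0],[0,-0.036,0,0.048,0],[0,-0.041,0,0.055,0],[0,-0.047,0,0.063,0],[0,-0.052,0,0.07,0],[0,-0.057,0,0.077,0],[0,-0.057,0,0.077,0]]]}}

```text
clock: 13.55
tcp_pos: [0.5203, -0.2061, 0.0739]
orientation: [0.466, 3.106, -0.0]
contact_force: [0.8, -0.4, 1.0]
grip_width: 0.0756
gripper_force: 25.3
```

```bash
cat > st.py <<'E'
from bench import get_obs,viewer
from h import *
o=get_obs();p=viewer.grab_frame("wrist");print("tcp",loc(o["tcp_pos"]).round(1),"F",o["contact_force"].round(1),"M",o["moment"].round(2),o["grip_width"],o["clock"]);T=wristT(o,p)
h=cv2.cvtColor(p["pixels"],cv2.COLOR_RGB2HSV);rows=[]
for u in(210,245,280,315,350):
    r=np.nonzero((h[:200,u,0]>6)&(h[:200,u,0]<20)&(h[:200,u,1]>170))[0];rows.append((int(r.min()),int(r.max())) if len(r) else None)
print("orange rows",rows,"lip",proj(p,place(np.array([[-.06,0,.064]]),Q),T).round(0)[0,1])
for th in(0,4,8,12,16,20):
    # pose by tilt with the pad-handle pivot held
    X=(Ro.from_euler("z",Q[2])*Ro.from_euler("y",-np.radians(th))).apply(np.array([[-51,0,16],[-75,0,0]])/1e3-[.02,0,.046])+o["tcp_pos"]+Ro.from_euler("z",Q[2]).apply([-.0043,0,.0316])
    print(th,"step row",proj(p,X[:1],T)[0,1].round(0),"tip",loc(X[1]).round(1),end=" | ")
cv2.imwrite("pics/st%d.png"%int(o["clock"]*100),p["pixels"][:,:,::-1])
E
python3 st.py
```

```text
tcp [16.7 -0.7 69.9] F [ 0.8 -0.4  1. ] M [ 0.05  0.05 -0.01] 0.07556862000799025 13.55
orange rows [(110, 133), (110, 133), (110, 133), (111, 133), (110, 133)] lip 109.0
0 step row 113.0 tip [-82.6  -0.7  55.5] | 4 step row 118.0 tip [-79.1  -0.7  49. ] | 8 step row 124.0 tip [-75.3  -0.7  42.7] | 12 step row 129.0 tip [-70.9  -0.7  36.8] | 16 step row 135.0 tip [-66.2  -0.7  31.1] | 20 step row 141.0 tip [-61.1  -0.7  25.8] |
```

```bash
python3 - <<'E'
from bench import get_obs,viewer
from h import *
o=get_obs();T=None
p=viewer.grab_frame("wrist");T=wristT(o,p)
h=cv2.cvtColor(p["pixels"],cv2.COLOR_RGB2HSV);m=((h[...,0]>6)&(h[...,0]<20)&(h[...,1]>170))
for r in(114,120,126,130,132): c=np.nonzero(m[r])[0];c=c[(c>140)&(c<420)];print(r,c.min(),c.max())
w=(h[...,1]<40)&(h[...,2]>150)
for r in(136,140,160,200,240): c=np.nonzero(w[r])[0];c=c[(c>120)&(c<440)];print("w",r,c.min(),c.max())
a=Q[2]
for th in(8,10,12):
 for dx,dz in((-.0043,.0316),(-.001,.0316),(-.0043,.036)):
    X=(Ro.from_euler("z",a)*Ro.from_euler("y",-np.radians(th))).apply(np.array([[-51,-55,16],[-51,55,16],[-51,-55,8],[-51,55,8],[-75,0,0],[14,38,56],[14,-38,56]])/1e3-[.02,0,.046])+o["tcp_pos"]+Ro.from_euler("z",a).apply([dx,0.0008,dz])
    print(th,dx,dz,proj(p,X[[0,1,2,3,5,6]],T).round(0).tolist(),loc(X[4]).round(1))
cv2.imwrite("pics/z.png",cv2.resize(p["pixels"][60:360,140:420,::-1],(0,0),fx=2,fy=2,interpolation=cv2.INTER_CUBIC))
E
```

```text
114 169 390
120 169 390
126 170 390
130 170 389
132 170 392
w 136 165 394
w 140 165 394
w 160 166 393
w 200 169 390
w 240 171 388
8 -0.0043 0.0316 [[160.0, 124.0], [398.0, 123.0], [166.0, 125.0], [392.0, 125.0], [381.0, 294.0], [178.0, 294.0]] [-75.4   0.1  42.8]
8 -0.001 0.0316 [[161.0, 131.0], [397.0, 131.0], [167.0, 132.0], [391.0, 132.0], [380.0, 302.0], [179.0, 302.0]] [-72.1   0.1  42.8]
8 -0.0043 0.036 [[156.0, 124.0], [402.0, 124.0], [163.0, 126.0], [395.0, 125.0], [384.0, 301.0], [174.0, 302.0]] [-75.4   0.1  47.2]
10 -0.0043 0.0316 [[162.0, 126.0], [396.0, 126.0], [168.0, 128.0], [390.0, 128.0], [381.0, 293.0], [178.0, 293.0]] [-73.3   0.1  39.8]
10 -0.001 0.0316 [[163.0, 134.0], [395.0, 133.0], [169.0, 135.0], [389.0, 135.0], [380.0, 301.0], [179.0, 301.0]] [-70.    0.1  39.8]
10 -0.0043 0.036 [[159.0, 127.0], [399.0, 127.0], [165.0, 129.0], [393.0, 129.0], [384.0, 300.0], [174.0, 300.0]] [-73.3   0.1  44.2]
12 -0.0043 0.0316 [[164.0, 129.0], [394.0, 129.0], [170.0, 131.0], [388.0, 131.0], [380.0, 292.0], [178.0, 292.0]] [-71.1   0.1  36.9]
12 -0.001 0.0316 [[165.0, 136.0], [393.0, 136.0], [171.0, 138.0], [388.0, 138.0], [380.0, 299.0], [179.0, 300.0]] [-67.8   0.1  36.9]
12 -0.0043 0.036 [[161.0, 130.0], [397.0, 130.0], [167.0, 132.0], [391.0, 132.0], [384.0, 299.0], [174.0, 299.0]] [-71.1   0.1  41.3]
```

View pics/z.png

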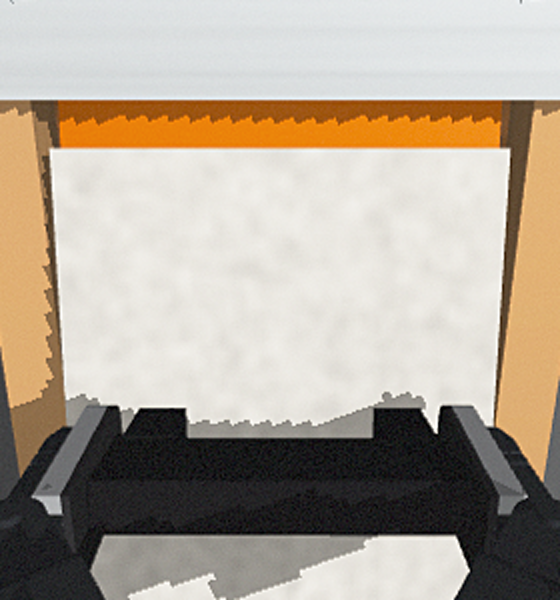

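>>> {"api": "play_rows", "payload": {"commands": [[[0,0.01,0,0,0],[0,0.022,0,0,0],[0,0.022,0,0.005,0],[0,0.017,0,0.012,0],[0,0.012,0,0.019,0],[0,0.007,0,0.026,0],[0,0.002,0,0.033,0],[0,-0.003,0,0.039,0],[0,-0.007,0,0.046,0],[0,-0.011,0,0.052,0],[0,-0.014,0,0.057,0],[0,-0.014,0,0.057,0]]]}}

```text
clock: 14.65
tcp_pos: [0.5221, -0.2066, 0.0622]
orientation: [-0.466, -3.105, -0.0]
contact_force: [-0.6, -0.2, 1.3]
grip_width: 0.0757
gripper_force: 25.4
```

```bash
sed -i 's/-.0043,0,.0316/-.001,0,.0316/;s/0,4,8,12,16,20/0,2,4,6,8/' st.py; python3 st.py
```

```text
tcp [18.6 -0.6 58.2] F [-0.6 -0.2  1.3] M [ 0.12  0.36 -0.  ] 0.0756958551583757 14.65
orange rows [(106, 124), (106, 124), (106, 124), (106, 124), (106, 124)] lip 105.0
0 step row 121.0 tip [-77.4  -0.6  43.8] | 2 step row 123.0 tip [-75.8  -0.6  40.5] | 4 step row 126.0 tip [-74.   -0.6  37.3] | 6 step row 128.0 tip [-72.1  -0.6  34.1] | 8 step row 131.0 tip [-70.1  -0.6  31. ] |
```

>>> {"api": "play_rows", "payload": {"commands": [[[0,-0.002,0,0.004,0],[0,-0.004,0,0.008,0],[0,-0.006,0,0.012,0],[0,-0.008,0,0.016,0],[0,-0.009,0,0.02,0],[0,-0.009,0,0.023,0],[0,-0.009,0,0.023,0],[0,-0.009,0,0.023,0]]]}}

```text
clock: 15.37
tcp_pos: [0.5232, -0.207, 0.0606]
orientation: [-0.466, -3.105, -0.002]
contact_force: [-13.3, 5.7, 30.7]
grip_width: 0.0757
gripper_force: 28.7
```

```bash
python3 st.py
```

```text
tcp [19.7 -0.6 56.6] F [-13.3   5.7  30.7] M [1.09 2.81 0.18] 0.07565276971831819 15.3667
orange rows [(103, 122), (103, 122), (103, 122), (103, 122), (104, 122)] lip 102.0
0 step row 121.0 tip [-76.3  -0.6  42.2] | 2 step row 123.0 tip [-74.6  -0.6  38.9] | 4 step row 126.0 tip [-72.8  -0.6  35.7] | 6 step row 128.0 tip [-71.   -0.6  32.5] | 8 step row 131.0 tip [-69.   -0.6  29.4] |
```

>>> {"api": "play_rows", "payload": {"commands": [[[0,0.006,0,-0.008,0],[0,0.006,0,-0.008,0],[0,0.006,0,-0.008,0]]]}}

```text
clock: 15.67
tcp_pos: [0.5234, -0.2071, 0.0606]
orientation: [0.466, 3.106, 0.0]
contact_force: [-4.5, 1.3, 12.7]
grip_width: 0.0757
gripper_force: 26.7
```

```bash
cat > m.py <<'E'
from bench import get_obs,viewer
from h import *
o=get_obs();p=viewer.grab_frame("wrist");T=wristT(o,p);print("tcp",loc(o["tcp_pos"]).round(1),"F",o["contact_force"].round(1),"M",o["moment"].round(2),o["clock"])
h=cv2.cvtColor(p["pixels"],cv2.COLOR_RGB2HSV);w=(h[...,1]<40)&(h[...,2]>150)
E=[]
for r in range(128,240,8):
    c=np.nonzero(w[r])[0];c=c[(c>120)&(c<440)];E.append((r+.5,c.min(),c.max()+1))
E=np.array(E);L=np.polyfit(E[:,0],E[:,1],1);Rr=np.polyfit(E[:,0],E[:,2],1)
print("widths",(E[:,2]-E[:,1]).astype(int).tolist())
r=np.arange(60,200);step=[int(np.nonzero(w[110:,u])[0][0])+110 for u in(210,245,280,315,350)];print("step",step)
a=Q[2]
def f(v):  # side-edge widths + step row -> th,x,z of step corner line
    th,x,y,z=v
    X=np.array([[-51,s*55,16] for s in(1,-1)]+[[d,s*55,16] for s in(1,-1) for d in(-10,)])/1e3-[-.051,0,.016]
    P=(Ro.from_euler("z",a)*Ro.from_euler("y",-th)).apply(X);P=place(P,Q,.004)+Ro.from_euler("z",a).apply([x,y,z])
    u=proj(p,P,T);i=np.argsort(u[:,0])
    res=[]
    for k in range(4):
        side=L if u[k,0]<280 else Rr
        res.append(u[k,0]-np.polyval(side,u[k,1]))
    return np.r_[res,u[0,1]-np.median(step),u[1,1]-np.median(step)]
s=least_squares(f,[0,-.051,0,.056]);v=s.x
print("tilt",np.degrees(v[0]).round(2),"step corner local mm",(v[1:]*1e3).round(1),"(home -51,0,56) res",np.abs(s.fun).max().round(2))
q=viewer.grab_frame("scene");d=viewer.trace(q,"cover")
if d:
    m=d[0]["pixels"];print("scene",d[0]["score"],d[0]["rect"],m.sum())
    for th in(0,2,4,6,8):
        X=Ro.from_euler("y",-np.radians(th)).apply(np.array([[150,-55,16],[150,55,16],[150,55,0],[150,-55,0]])/1e3)+[-.075,0,.04]
        print(th,proj(q,place(X,Q)).round(1).tolist())
    cv2.imwrite("pics/sc.png",q["pixels"][:,:,::-1])
    hs=cv2.cvtColor(q["pixels"],cv2.COLOR_RGB2HSV)
    for y in range(225,262,2): 
        c=np.nonzero(m[y])[0];print(y,(c.min(),c.max()) if len(c) else None,end=" ")
E
python3 m.py
```

```text
tcp [20.  -0.6 56.6] F [-4.5  1.3 12.7] M [0.62 1.04 0.06] 15.6667
widths [248, 246, 244, 242, 240, 238, 236, 234, 233, 231, 229, 226, 225, 223]
step [124, 124, 124, 124, 124]
tilt 119.15 step corner local mm [-47.4  -3.3  32.3] (home -51,0,56) res 34.63
scene 0.83 [202.5, 209.9, 242.6, 243.2] 946
0 [[207.9, 245.3], [243.8, 233.8], [244.2, 236.5], [208.5, 248.0]]
2 [[207.6, 244.2], [243.6, 232.7], [244.1, 235.6], [208.3, 247.1]]
4 [[207.3, 243.1], [243.4, 231.5], [243.9, 234.6], [208.1, 246.2]]
6 [[206.9, 241.9], [243.2, 230.3], [243.8, 233.6], [207.8, 245.1]]
8 [[206.6, 240.7], [243.0, 229.1], [243.6, 232.5], [207.5, 244.1]]
225 (np.int64(208), np.int64(240)) 227 (np.int64(208), np.int64(241)) 229 (np.int64(203), np.int64(242)) 231 (np.int64(203), np.int64(243)) 233 (np.int64(204), np.int64(244)) 235 (np.int64(205), np.int64(244)) 237 (np.int64(205), np.int64(240)) 239 (np.int64(206), np.int64(231)) 241 (np.int64(206), np.int64(226)) 243 (np.int64(207), np.int64(222)) 245 (np.int64(208), np.int64(216)) 247 None 249 None 251 None 253 None 255 None 257 None 259 None 261 None
```

```bash
sed -i 's/P=place(P,Q,.004)+/P=P+[Q[0],Q[1],.004]+/' m.py; python3 m.py | head -5
```

```text
tcp [20.  -0.6 56.7] F [-5.6  2.2 13.7] M [0.57 1.1  0.04] 15.8167
widths [248, 246, 244, 242, 240, 239, 236, 235, 232, 231, 228, 227, 225, 223]
step [124, 124, 124, 124, 124]
tilt 0.18 step corner local mm [-50.7   0.6  55.2] (home -51,0,56) res 0.17
scene 0.81 [203.0, 211.4, 242.6, 246.4] 974
```

>>> {"api": "play_rows", "payload": {"commands": [[[0,0.002,0,-0.006,0],[0,0.002,0,-0.006,0],[-1,0.002,0,-0.006,0],[-1,0.002,0,-0.006,0],[-1,0.002,0,-0.006,0],[-1,0.002,0,-0.006,0],[-1,0.002,0,-0.006,0],[-1,0.002,0,-0.006,0]]]}}

```text
clock: 16.63
tcp_pos: [0.5228, -0.2069, 0.0608]
orientation: [0.466, 3.107, -0.0]
contact_force: [-0.6, -0.3, -0.1]
grip_width: 0.0853
gripper_force: 0.0
```

```bash
python3 m.py|head -5
```

```text
tcp [19.4 -0.7 56.8] F [-0.6 -0.3 -0.1] M [-0.02  0.08  0.02] 16.6333
widths [248, 246, 244, 242, 240, 238, 236, 234, 232, 230, 228, 226, 224, 224]
step [125, 125, 125, 125, 125]
tilt -0.06 step corner local mm [-50.8   0.6  55.3] (home -51,0,56) res 0.16
scene 0.58 [203.3, 211.2, 241.6, 244.0] 957
```

Released and level. Raise straight up.

>>> {"api": "play_rows", "payload": {"commands": [[[-1,0,0,-0.05,0],[-1,0,0,-0.12,0],[-1,0,0,-0.22,0],[-1,0,0,-0.35,0],[-1,0,0,-0.5,0],[-1,0,0,-0.6,0],[-1,0,0,-0.6,0],[-1,0,0,-0.6,0],[-1,0,0,-0.6,0]]]}}

```text
clock: 17.53
tcp_pos: [0.5223, -0.2067, 0.1807]
orientation: [-0.466, -3.106, -0.0]
contact_force: [-0.4, 0.5, -0.4]
grip_width: 0.0857
gripper_force: 0.0
```

```bash
python3 - <<'E'
from bench import get_obs,viewer,r
from h import *
o=get_obs();p=viewer.grab_frame("wrist");T=wristT(o,p);print(o["tcp_pos"].round(3),o["contact_force"].round(1))
# white top corners vs. expected home
h=cv2.cvtColor(p["pixels"],cv2.COLOR_RGB2HSV);w=((h[...,1]<45)&(h[...,2]>110)).astype(np.uint8)
u=proj(p,place(np.array([[-51,55,16],[-51,-55,16],[75,-55,16],[75,55,16]])/1e3+[0,0,.04],Q),T).round(0);print("expect",u.tolist())
for y in(int(u[0,1])+6,int(u[2,1])-4,int(u[2,1])+4): c=np.nonzero(w[y])[0];print(y,c[(c>100)&(c<460)][[0,-1]] if len(c) else None)
c=np.nonzero(w[:,int(u[:,0].mean())+60])[0];print("col",c[np.r_[True,np.diff(c)>1]],c[np.r_[np.diff(c)>1,True]])
for n in("cup","wrench","hex_keys","glue","mallet"):
    t=viewer.grab_frame("top") if n=="cup" else t
    d=viewer.trace(t,n);print(n,d[0]["rect"] if d else None)
E
```

```text
[ 0.522 -0.207  0.181] [-0.4  0.5 -0.4]
expect [[347.0, 115.0], [210.0, 115.0], [220.0, 256.0], [338.0, 256.0]]
121 [101 458]
252 [123 459]
260 [141 458]
col [  0   3  11  14  21  25  28  30  36  40  43  46  52 116 278 282 284 286
 288 290 293 299 302 304 307 309 312 315 318 321 328 331 334 340 345 348
 354 358 364 372] [  1   5  12  17  23  26  28  33  38  40  44  48 103 256 279 282 284 286
 288 291 297 300 302 304 307 309 313 316 319 325 329 332 338 343 345 352
 355 362 369 375]
cup [75.3, 183.5, 116.9, 219.8]
wrench [268.9, 173.9, 282.2, 245.0]
hex_keys [311.7, 203.1, 387.3, 295.0]
glue [71.6, 243.6, 111.1, 266.9]
mallet [324.8, 224.6, 379.7, 278.2]
```

```bash
python3 -c "
from bench import r
print(r.hand_in())"
```

```text
the job is handed in; nothing more can be done
None
```

The cover is hooked under the lip, lies fully home and level (within about 1 mm and 0.2° by the wrist camera), and has been let go. The job was handed in at about 17.6 s. To tilt the cover about 20°, I pushed its thin edge lightly against the outside of the plinth's far wall. I kept the arm clear of the cup, wrench, hammer, hex keys and glue bottle, but the last picture did not confirm the hammer or the hex keys.

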